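# Latch and bolt the balcony cabinet door

### The arm

A 6-joint arm with a two-finger parallel gripper is mounted at the origin on the work surface. World frame = base frame: x ahead of the robot, y to its left, z up, the work surface at z = 0. Lengths are in mm, angles in rad, forces in N, time in s.
With the tool pointing down it reaches from about 200 to 875 mm from the base axis. Payload 3.4 kg.
Tool frame: the origin (TCP) lies midway between the tips of the shut fingers; the grasp point (between the pads) lies 19 mm behind it; z points along the fingers, y is the line along which they close (so a half turn about z gives the same grasp; the last joint's range is limited). The gripper opens to 94 mm and grips with 3 to 60 N. Pads are 16 mm wide; open, the fingers measure 119 mm over their backs; the gripper's body (75 mm by 177 mm) begins 78 mm behind the grasp point.
Start: joints at [1.088, 0.276, 1.505, -0, 1.361, -0.121], TCP at [203.546, 537.805, 205.493] pointing down, gripper open.
Joint ranges: [-2.89, 2.89], [-0.75, 2.08], [0.22, 2.7], [-1.18, 4.32], [0.11, 2.71], [-2.7, 2.7]. Speed limits (rad/s): [2.57, 2.57, 3.14, 3.14, 3.14, 3.14].

### API

Orientations are given as a unit quaternion [x, y, z, w].
In Python, from workcell import env gives the robot as it stands.
- The arm moves only by the tool move_arm, never from a script. Its argument "targets" is a list of rows, each an object of numbers: "dx", "dy", "dz": the shift along the tool's x, y, z scaled (see below); "wx", "wy", "wz": the turn, a rotation vector about the tool's x, y, z scaled (see below); "grip": the opening, from 0 (shut) to 1 (fully open). A call has 1 to 10 rows; each row is the pose to reach, as a shift and turn from the pose commanded when the call began, along the tool's axes at that moment; what a row does not reach only later rows make up. The controller multiplies each number of a shift by 0.5 m and each number of a turn by 120 degrees. A row lasts 1/12 s, in which the tool goes at most 41.7 mm and 7.16 degrees, less where a joint would pass 70% of its speed; a pose out of reach is approached as far as the arm can. A call with a number of a shift or a turn outside -1 to 1 is refused whole. A call with a gripper value outside its range is refused whole. The fingers move at their own pace and stop on an object; the grip force is fixed at half the most. Time passes only in rows, so rows that repeat a pose let the fingers close. It gives the time, the measured TCP pose, the force, the opening and the grip force at its end, in the units of the state.
- env.observe(): the state, without advancing time (a new reading comes with each control period).
- env.grab_frame(name): name is "side" or "top" or "wrist"; returns a dict with "frame" (420x560x3 uint8, blue, green, red), "fovy" (degrees; the focal length in pixels is half the picture's height over the tangent of half this angle, whatever the lens; pixels are square), "cx", "cy" (the principal point, pixels), "cam_to_world" (4x4, takes a point from camera to world coordinates). Camera axes: x right, y up, looking along -z (the intrinsics and any distortion apply to the point x, -y, -z); pixel columns grow to the right and rows downward; lengths in mm; the calibration is good to about 2 mm. The wrist camera is an equidistant fisheye: a pixel r from the principal point sees the ray r / f radians off the axis. A picture is of the moment at which its call begins. There is no depth.
- env.hand_in(): hands the job in; it is judged then, once.
The state is a dict: "t": time; "joint_positions": joint angles; "joint_vel": joint speeds; "joint_efforts": joint torques, N m; "eef_pos": TCP position; "tool_rot": TCP orientation; "contact_force": force on the tool from outside, world axes, zero at the start; "moment": the same for the moment, N m; "width": opening from 0.0 (shut) to 1.0 (fully open); "gripper_force": force on a finger pad.
Only numpy, scipy, OpenCV 4.12 (cv2) and the standard library are available. Lean on these libraries where they do the work, as an engineer would, in place of code of your own. Each camera call takes 0.05 s, during which the arm holds its last target. There are 200 camera calls.

### The job

Swing the half-open cabinet door shut gently, without slamming it, and press it lightly until its sprung latch snaps over the catch and holds the door by itself. Then let go of the door and slide the small bolt beside it fully home. Do not force the door, and leave the tools on the table where they are.

Things in the scene. Friction and masses are not known exactly. Their poses are not given: they have to be found in the camera images.
- cabinet: White cabinet fixed to the table, 290 mm wide, 240 tall, 135 deep. Origin: on the table under its middle; +x points from the open front to the back, +y along the front to the hinged side, z up. The door fills the front from y = +125 to -75 mm; its upright hinge axis is at x = -66, y = +125 mm. Beside it, y = -79 to -145 mm, a fixed stile, front face at x = -66 mm, carries the bolt and the latch's catch.
- door (a joint): Door opening in rad: 0 = outer face flush with the stile; grows as it swings out of the front. Flat white panel, outer face in the hinge axis' plane, 200 mm from axis to free edge, 14 mm thick, 8 to 232 mm above the table, 0.5 kg, turns easily. Latched it rests between -0.07 and 0.08, differing from cabinet to cabinet; not latched, a sprung buffer behind it pushes it out beyond 0.1. Over 1.8 rad/s is slamming.
- latch (a point): Middle of the latch case on the door: 36 mm square, 22 mm proud of the outer face, at the free edge, 148 mm above the table. Its sprung tongue, sloped on the inner side, must ride over an upright rod (the catch) on the stile. The catch and the stop behind the door are set in or out by up to 13 mm either way, which no reading shows; the firm stop follows 2 to 3 mm after the snap. Axes as door_push.
- door_push (a point): Spot to push: bare outer face of the door, 145 mm from the hinge axis, 190 mm above the table; moves with the door. x axis into the door (normal to the face), y along the door to the hinge, z up. Pushed here the last 25 mm resist, weakly at first, with a rise to about 8 to 13 N, less after the snap, then a steep rise at the stop. Over 18 N is too hard. Keep off the latch case and the staple.
- staple (a point): Small U-shaped steel staple on the door's outer face that takes the bolt: 193 mm from the hinge axis, 189 to 221 mm above the table, 42 mm proud of the face. This point is inside the U, 18 mm off the face, 205 mm up. Axes as door_push.
- bolt (a joint): Slide of the bolt in m: 0 = drawn back, 0.026 = fully home (firm stop). Grows as the bolt moves towards the door (cabinet's +y). It stays where it is left and drags with about 2 N. The 8 mm rod lies level, 205 mm above the table, axis 18 mm in front of the stile; home, its end passes through the staple on the shut door.
- bolt_knob (a point): Grip point on the bolt's knob: a level steel pin 13 mm thick at the bolt's outer end, sticking out towards the cabinet's -x, free end 63 mm in front of the stile. The point is on the pin's axis, 48 mm in front of the stile, 205 mm above the table, 35 mm below the cabinet's top. Free above; drawn back it is 71 mm from the staple along the bolt, home 45 mm. Axes as the cabinet's.
- mallet: White nylon mallet with a wooden handle, about 270 mm long and 40 mm thick, lying on the table in front of the cabinet; leave alone. Origin under its handle, x axis towards its head.
- drill: Red drill lying on its side, about 215 by 190 mm, 60 mm tall, in front of the cabinet; leave alone. Origin under its motor housing, x axis towards the bit, grip towards its -y.
- set_square: Small aluminium set square lying flat, 100 by 170 mm, 12 mm thick at its stock, in front of the cabinet beyond the mallet; leave alone. Origin under the middle of its stock, blade towards its +y.

How it is judged:
By the outcome, as a careful person would: the job done as asked, in the order asked, and still so for the second after the job is handed in, with the robot touching nothing.
It also fails if it takes over 56 s, if anything falls off the work surface, if the arm or the gripper's body presses on something with over 40 N, if the wrist force passes 120 N, or if a joint passes its speed limit or range.

## Working session

There is one attempt and no reset: what is moved stays moved. The work goes in short steps, Python scripts to look and compute and a tool call to move; the robot and the scene stay as the last step left them, time stands still between calls to the robot, and variables do not carry over. Pictures are saved under pics/ and viewed, at most 10 in all, crops included, and the job is handed in when it is done.

Besides the shell and the picture viewer there is one more tool, called by a JSON object that holds its "op" and its "data", one argument or row to a line. move_arm: Moves the arm, as the interface text tells. Its arguments: {"type":"object","properties":{"targets":{"type":"array"}},"required":["targets"]}

```bash
mkdir -p pics
cat > look.py <<'E'
from workcell import env
import cv2,json
for n in ("side","top"):
    f=env.grab_frame(n); cv2.imwrite(f"pics/{n}0.png",f["frame"])
    print(n,f["fovy"],f["cx"],f["cy"],f["cam_to_world"])
print(env.observe())
E
python3 look.py; ls
```

```text
side 51.93914198317354 273.1109170380621 215.9667700088965 [[ 9.67047784e-01  1.40996969e-01 -2.11986883e-01  3.92780785e+02]
 [-2.54485293e-01  5.59763587e-01 -7.88607610e-01 -7.32173003e+02]
 [ 7.47125517e-03  8.16568785e-01  5.77199791e-01  6.37497706e+02]
 [ 0.00000000e+00  0.00000000e+00  0.00000000e+00  1.00000000e+00]]
top 49.9775029875075 276.07038462639673 217.19983579817838 [[-2.37695311e-02  9.92809344e-01 -1.17322701e-01  4.47068613e+02]
 [-9.99595974e-01 -2.54319471e-02 -1.26927453e-02 -4.97693446e+01]
 [-1.55852209e-02  1.16973598e-01  9.93012728e-01  1.12320791e+03]
 [ 0.00000000e+00  0.00000000e+00  0.00000000e+00  1.00000000e+00]]
{'t': 0.1, 'joint_positions': array([ 1.08795642e+00,  2.76510755e-01,  1.50596611e+00, -5.73521928e-06,
        1.36068355e+00, -1.20976833e-01]), 'joint_vel': array([-3.85814360e-04, -3.16888915e-03, -2.17103123e-03, -9.66156168e-05,
        1.60771299e-03,  7.39176987e-04]), 'joint_efforts': array([ 2.00588591e-03, -4.05456769e+01, -2.37779742e+01,  7.02705095e-02,
        2.98741995e-02, -4.84086354e-05]), 'eef_pos': array([203.32718508, 537.33063077, 204.7193161 ]), 'tool_rot': array([ 1.79945336e-01,  9.83676299e-01, -7.49257921e-04, -2.30403337e-04]), 'contact_force': array([ 0.25275077, -0.64925502, -0.1041127 ]), 'moment': array([0.02593369, 0.00322745, 0.0082093 ]), 'gripper_force': 0.0, 'width': 0.9988921168023434}
look.py
pics
```

View pics/side0.png

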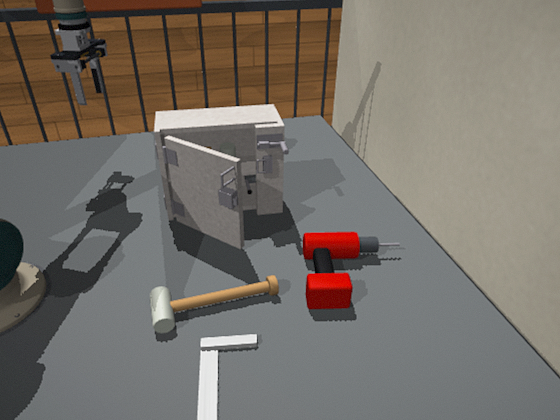

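View pics/top0.png

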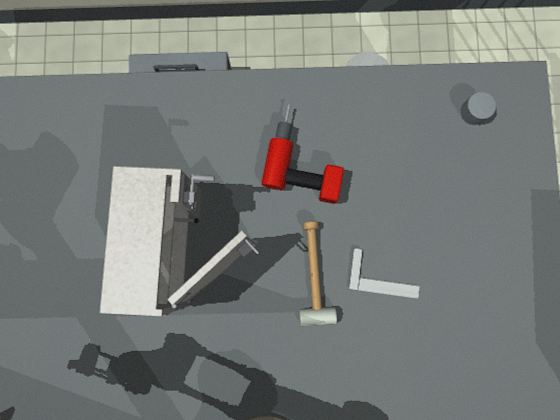

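The side view shows the cabinet (155–285, 105–245) with its door half open, its free edge at about (242,200) and the bolt knob at (283,147). In the top view the cabinet top runs (101–182, 167–315), the door's top edge goes from about (172,303) to (245,235), and the knob tip is near (212,179). I'll measure these more closely.

```bash
cat > h.py <<'E'
import numpy as np,cv2
from workcell import env
from scipy.spatial.transform import Rotation as R
def ray(f,u,v):
    h=f["frame"].shape[0]; F=h/2/np.tan(np.radians(f["fovy"])/2)
    d=np.array([(u-f["cx"])/F,-(v-f["cy"])/F,-1.]); T=np.array(f["cam_to_world"])
    return T[:3,3],T[:3,:3]@d
def onz(f,u,v,z):
    o,d=ray(f,u,v); return (o+d*(z-o[2])/d[2]).round(1)
def proj(f,p):
    h=f["frame"].shape[0]; F=h/2/np.tan(np.radians(f["fovy"])/2); T=np.array(f["cam_to_world"])
    c=T[:3,:3].T@(np.array(p)-T[:3,3]); return np.array([f["cx"]+F*c[0]/-c[2],f["cy"]-F*c[1]/-c[2]]).round(1)
E
cat > a.py <<'E'
from h import *
f=env.grab_frame("top"); im=f["frame"]
g=im.min(2); m=(g>150).astype(np.uint8); m[:,:90]=0;m[:150]=0;m[330:]=0;m[:,270:]=0
for c in cv2.findContours(m,0,2)[0]:
    if cv2.contourArea(c)<80: continue
    r=cv2.minAreaRect(c); b=cv2.boxPoints(r); print(cv2.contourArea(c),r); 
    for p in b: print(p.round(1),onz(f,*p,240),onz(f,*p,232))
cv2.imwrite("pics/topc.png",cv2.resize(im[155:325,90:270],None,fx=3.5,fy=3.5,interpolation=2)[:600])
s=env.grab_frame("side"); cv2.imwrite("pics/sidec.png",cv2.resize(s["frame"][95:255,140:300],None,fx=3.7,fy=3.7,interpolation=2))
E
python3 a.py
```

```text
648.5 ((206.24998474121094, 267.75), (9.899496078491211, 102.5304946899414), 45.0)
[166.5 300.5] [394.3 177.8 240. ] [393.8 179.9 232. ]
[239. 228.] [531.9  35.1 240. ] [532.6  35.8 232. ]
[246. 235.] [517.7  21.5 240. ] [518.3  22.1 232. ]
[173.5 307.5] [380.6 164.2 240. ] [380.  166.1 232. ]
8161.0 ((139.8724365234375, 240.75210571289062), (67.88725280761719, 150.2198028564453), 5.389311790466309)
[ 99.  312.3] [374.6 308.9 240. ] [374.  312.2 232. ]
[113.1 162.8] [670.1 287.  240. ] [672.2 290.  232. ]
[180.7 169.2] [653.3 150.4 240. ] [655.2 152.2 232. ]
[166.6 318.7] [359.6 177.4 240. ] [358.8 179.5 232. ]
```

View pics/topc.png

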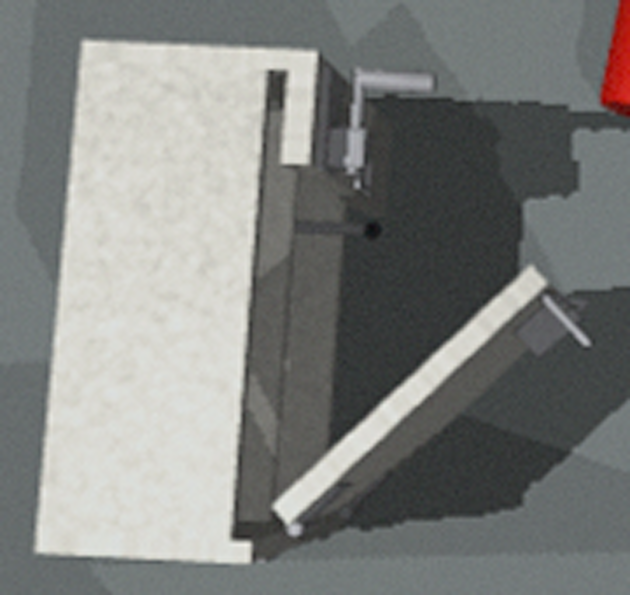

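View pics/sidec.png

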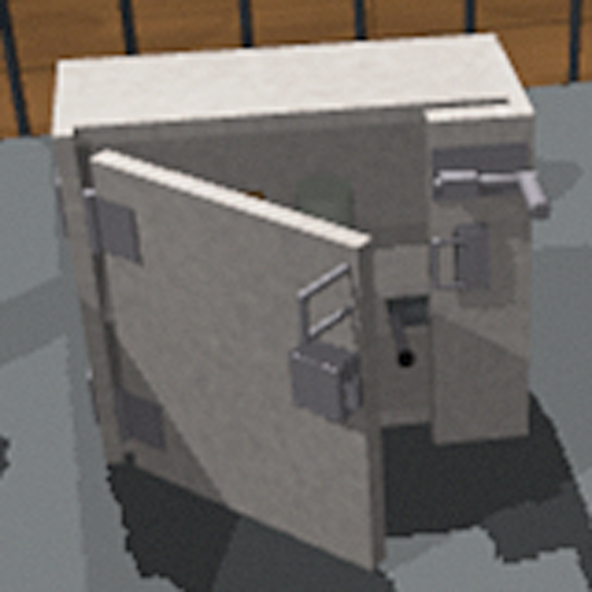

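The crops show the cabinet top corners at about (82,40), (318,50), (35,552) and (251,563) in the top crop. The hinge pin is at (293,528), the door's outer free-edge corner at (548,285), and the knob pin runs (360–435, 82). The side crop confirms the stile with the bolt at (440–545, 185) and a staple above the latch case on the door.

```bash
cat > b.py <<'E'
from h import *
f=env.grab_frame("top"); s=env.grab_frame("side")
P=lambda u,v,z: onz(f,90-.5+(u+.5)/3.5,155-.5+(v+.5)/3.5,z)
for n,p in dict(BF=(82,40,240),FF=(318,50,240),BN=(35,552,240),FN=(251,563,240),hinge=(293,528,232),freeout=(548,285,232),freein=(533,265,232),ktip=(436,83,205),kroot=(356,82,205),stap=(589,344,221)).items(): print(n,P(*p))
B=[P(82,40,240),P(318,50,240),P(251,563,240),P(35,552,240)]
B=np.array(B)[:,:2]; M=np.array([[67.5,-145],[-67.5,-145],[-67.5,145],[67.5,145]])
# rigid fit
mc,bc=M.mean(0),B.mean(0); z=((B-bc)@[1,1j])@np.conj((M-mc)@[1,1j]); th=np.angle(z)
C,S=np.cos(th),np.sin(th); Rm=np.array([[C,-S],[S,C]]); o=bc-Rm@mc
print("yaw",th,"o",o,"res",(B-(M@Rm.T+o)).round(1).tolist())
W=lambda x,y,zz:np.r_[Rm@[x,y]+o,zz]
for n,p in dict(hinge=(-66,125,232),knobtip=(-129,None,205)).items():
    if p[1] is not None: print(n,W(*p))
kt=P(436,83,205)[:2]; print("ktip in cab",Rm.T@(kt-o),"fo",Rm.T@(P(548,285,232)[:2]-o),"h",Rm.T@(P(293,528,232)[:2]-o))
L=lambda u,v:(140-.5+(u+.5)/3.7,95-.5+(v+.5)/3.7)
print("side px proj: topcorners",[proj(s,W(x,y,240)) for x,y in M], "seen FF",L(533,112),"BF",L(495,35),"BN",L(57,62),"FN",L(55,135))
print("door free top seen",L(370,245),proj(s,P(548,285,232)),"knob tip",L(540,205),proj(s,P(436,83,205)))
E
python3 b.py
```

```text
BF [663.4 287.  240. ]
FF [653.8 150.9 240. ]
BN [374.6 307.7 240. ]
FN [365.9 187.6 240. ]
hinge [383.8 166.4 232. ]
freeout [516.2  21.7 232. ]
freein [527.8  30.1 232. ]
ktip [640.1  88.5 205. ]
kroot [642.  136.2 205. ]
stap [ 4.827e+02 -3.000e-01  2.210e+02]
yaw 1.4763621968434402 o [514.425 233.3  ] res [[-1.7, 0.2], [1.4, -1.5], [2.2, 7.8], [-1.8, -6.5]]
hinge [383.75855562 179.3807983  232.        ]
ktip in cab [-132.30445288 -138.76879106] fo [-210.48982564  -21.71966681] h [-78.91905324 123.73473102]
side px proj: topcorners [array([273.5, 103.6]), array([283.2, 125. ]), array([152.7, 132.8]), array([156.2, 109.8])] seen FF (283.68918918918916, 124.9054054054054) BF (273.4189189189189, 104.0945945945946) BN (155.04054054054055, 111.39189189189189) FN (154.5, 131.1216216216216)
door free top seen (239.63513513513513, 160.85135135135135) [235.  161.3] knob tip (285.58108108108104, 150.04054054054055) [285.4 151.9]
```

```bash
cat > g.py <<'E'
import sys
from h import *
# geometry
X=np.array([np.cos(1.4995),np.sin(1.4995)]);Y=np.array([-X[1],X[0]]);O=np.array([514.1,229.5])
def cab(x,y): return O+x*X+y*Y
H=cab(-66,125)
def door(a,r,off):  # point r from hinge, off mm outward of the outer face; yaw = into-door direction
    yaw=1.4995-a; n=np.array([np.cos(yaw),np.sin(yaw)]); d=np.array([np.sin(yaw),-np.cos(yaw)])
    return H+r*d-off*n,yaw
def go(xy,z,yaw):
    s=env.observe(); q=R.from_quat(s["tool_rot"]); p=s["eef_pos"]
    d=q.inv().apply(np.r_[xy,z]-p)/500
    g=R.from_matrix(np.array([[np.cos(yaw),np.sin(yaw),0],[np.sin(yaw),-np.cos(yaw),0],[0,0,-1]]).T.T)
    w=np.degrees((q.inv()*g).as_rotvec())/120
    print("goal",np.r_[xy,z].round(1),"d",d.round(4),"w",w.round(4))
def st():
    s=env.observe(); M=R.from_quat(s["tool_rot"]).as_matrix(); q=s["eef_pos"][:2]-O
    print("t",s["t"],"p",s["eef_pos"].round(1),"cab",(q@X).round(1),(q@Y).round(1),"yaw",np.arctan2(M[1,0],M[0,0]).round(4),"Ftool",(M.T@s["contact_force"]).round(2),"w",s["width"],"q",s["joint_positions"].round(2))
E
python3 -c "
from g import *
st();xy,y=door(.782,143,60);go(xy,355,y);print(H,xy,y)"
```

```text
t 0.3 p [203.4 537.6 205.2] cab 285.2 331.8 yaw 2.7798 Ftool [0.05 0.36 0.37] w 0.9991199870796149 q [ 1.09  0.28  1.51  0.    1.36 -0.12]
goal [433.5  25.4 355. ] d [-0.793  -0.7955 -0.2992] w [-2.000e-04  2.000e-04  9.847e-01]
[384.71599128 172.57216598] [433.53182405  25.37836696] 0.7175
```

{"op": "move_arm", "data": {
  "targets": [
    {"dz": -0.3, "grip": 0},
    {"dz": -0.3, "grip": 0},
    {"dz": -0.3, "grip": 0},
    {"dz": -0.3, "grip": 0},
    {"dz": -0.3, "grip": 0}
  ]
}}

```text
invalid input at $.targets[0]: expected keys dx, dy, dz, wx, wy, wz, grip
```

{"op": "move_arm", "data": {
  "targets": [
    {"dx": 0, "dy": 0, "dz": -0.3, "wx": 0, "wy": 0, "wz": 0, "grip": 0},
    {"dx": 0, "dy": 0, "dz": -0.3, "wx": 0, "wy": 0, "wz": 0, "grip": 0},
    {"dx": 0, "dy": 0, "dz": -0.3, "wx": 0, "wy": 0, "wz": 0, "grip": 0},
    {"dx": 0, "dy": 0, "dz": -0.3, "wx": 0, "wy": 0, "wz": 0, "grip": 0},
    {"dx": -0.4, "dy": -0.4, "dz": -0.3, "wx": 0, "wy": 0, "wz": 0.5, "grip": 0},
    {"dx": -0.4, "dy": -0.4, "dz": -0.3, "wx": 0, "wy": 0, "wz": 0.5, "grip": 0},
    {"dx": -0.4, "dy": -0.4, "dz": -0.3, "wx": 0, "wy": 0, "wz": 0.5, "grip": 0},
    {"dx": -0.4, "dy": -0.4, "dz": -0.3, "wx": 0, "wy": 0, "wz": 0.5, "grip": 0},
    {"dx": -0.4, "dy": -0.4, "dz": -0.3, "wx": 0, "wy": 0, "wz": 0.5, "grip": 0},
    {"dx": -0.4, "dy": -0.4, "dz": -0.3, "wx": 0, "wy": 0, "wz": 0.5, "grip": 0}
  ]
}}

```text
t: 1.13
eef_pos: [306.4, 308.1, 355.6]
tool_rot: [0.53, 0.848, 0.0, 0.0]
contact_force: [0.1, 0.0, -0.0]
width: 0.33
gripper_force: 0.0
```

```bash
python3 -c "
from g import *
st();xy,y=door(.782,143,60);go(xy,355,y)"
```

```text
t 1.1333 p [306.4 308.1 355.6] cab 63.6 212.7 yaw 2.0245 Ftool [-0.    0.09  0.02] w 0.33026952401714066 q [ 0.63  0.01  1.47 -0.    1.66  0.17]
goal [433.5  25.4 355. ] d [-0.6196 -0.0193  0.0011] w [ 3.000e-04 -2.000e-04  6.241e-01]
```

{"op": "move_arm", "data": {
  "targets": [
    {"dx": -0.61, "dy": -0.02, "dz": 0, "wx": 0, "wy": 0, "wz": 0.61, "grip": 0},
    {"dx": -0.61, "dy": -0.02, "dz": 0, "wx": 0, "wy": 0, "wz": 0.61, "grip": 0},
    {"dx": -0.61, "dy": -0.02, "dz": 0, "wx": 0, "wy": 0, "wz": 0.61, "grip": 0},
    {"dx": -0.61, "dy": -0.02, "dz": 0, "wx": 0, "wy": 0, "wz": 0.61, "grip": 0},
    {"dx": -0.61, "dy": -0.02, "dz": 0, "wx": 0, "wy": 0, "wz": 0.61, "grip": 0},
    {"dx": -0.61, "dy": -0.02, "dz": 0, "wx": 0, "wy": 0, "wz": 0.61, "grip": 0},
    {"dx": -0.61, "dy": -0.02, "dz": 0, "wx": 0, "wy": 0, "wz": 0.61, "grip": 0},
    {"dx": -0.61, "dy": -0.02, "dz": 0, "wx": 0, "wy": 0, "wz": 0.61, "grip": 0},
    {"dx": -0.61, "dy": -0.02, "dz": 0, "wx": 0, "wy": 0, "wz": 0.61, "grip": 0},
    {"dx": -0.61, "dy": -0.02, "dz": 0, "wx": 0, "wy": 0, "wz": 0.61, "grip": 0}
  ]
}}

```text
t: 1.97
eef_pos: [432.8, 30.6, 355.1]
tool_rot: [0.927, 0.376, -0.0, -0.0]
contact_force: [0.3, 0.0, 0.7]
width: 0.008
gripper_force: 0.0
```

```bash
python3 -c "
from g import *
st();xy,y=door(.782,143,60);go(xy,185,y)"
```

```text
t 1.9667 p [432.8  30.6 355.1] cab -204.2 66.9 yaw 0.7703 Ftool [ 0.24  0.17 -0.73] w 0.007598785393476488 q [-0.09  0.01  1.47  0.    1.66  0.71]
goal [433.5  25.4 185. ] d [-0.0061  0.0086  0.3402] w [-0.0003  0.0002  0.0252]
```

{"op": "move_arm", "data": {
  "targets": [
    {"dx": -0.006, "dy": 0.009, "dz": 0.34, "wx": 0, "wy": 0, "wz": 0.025, "grip": 0},
    {"dx": -0.006, "dy": 0.009, "dz": 0.34, "wx": 0, "wy": 0, "wz": 0.025, "grip": 0},
    {"dx": -0.006, "dy": 0.009, "dz": 0.34, "wx": 0, "wy": 0, "wz": 0.025, "grip": 0},
    {"dx": -0.006, "dy": 0.009, "dz": 0.34, "wx": 0, "wy": 0, "wz": 0.025, "grip": 0},
    {"dx": -0.006, "dy": 0.009, "dz": 0.34, "wx": 0, "wy": 0, "wz": 0.025, "grip": 0},
    {"dx": -0.006, "dy": 0.009, "dz": 0.34, "wx": 0, "wy": 0, "wz": 0.025, "grip": 0},
    {"dx": -0.006, "dy": 0.009, "dz": 0.34, "wx": 0, "wy": 0, "wz": 0.025, "grip": 0}
  ]
}}

```text
t: 2.55
eef_pos: [435.2, 26.6, 187.4]
tool_rot: [0.935, 0.356, 0.001, 0.001]
contact_force: [-0.1, 0.5, 0.6]
width: 0.007
gripper_force: 0.0
```

```bash
python3 -c "
from g import *
st();xy,y=door(.782,143,60);go(xy,185,y);xy,y=door(.782,143,20);go(xy,185,y)
f=env.grab_frame('side');cv2.imwrite('pics/s3.png',f['frame'][60:300,100:420])"
```

```text
t 2.55 p [435.2  26.6 187.4] cab -208.0 64.2 yaw 0.7274 Ftool [ 0.23 -0.46 -0.63] w 0.006579989232268869 q [-0.1   0.07  1.81  0.    1.25  0.74]
goal [433.5  25.4 185. ] d [-0.0042 -0.0004  0.0047] w [ 0.001  -0.0011  0.0047]
goal [463.7  51.7 185. ] d [0.0758 0.0004 0.0049] w [ 0.001  -0.0011  0.0047]
```

View pics/s3.png

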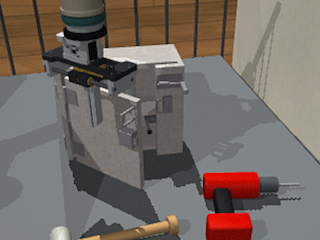

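The picture shows the shut fingers in front of the door's bare face at about (95,115), clear of the staple at (128,125). Now I'll plan the arc.

```bash
cat >> g.py <<'E'
def rows(goals,z=186):
    s=env.observe(); q=R.from_quat(s["tool_rot"]); p=s["eef_pos"]
    for xy,yaw in goals:
        d=q.inv().apply(np.r_[xy,z]-p)/500
        g=R.from_matrix(np.array([[np.cos(yaw),np.sin(yaw),0],[np.sin(yaw),-np.cos(yaw),0],[0,0,-1]]).T)
        w=np.degrees((q.inv()*g).as_rotvec())/120
        print(d.round(3),"wz",w[2].round(3))
E
python3 -c "
from g import *
rows([door(.782,143,o) for o in (52,45,39,34,29,24,20,16,13,10)]);print()
rows([door(a,143,10) for a in np.arange(.782,.3,-.03)])"
```

```text
[ 0.011 -0.001  0.004] wz 0.005
[ 0.025 -0.001  0.004] wz 0.005
[ 0.037 -0.001  0.004] wz 0.005
[ 0.047 -0.001  0.005] wz 0.005
[ 0.057 -0.001  0.005] wz 0.005
[ 0.067 -0.001  0.005] wz 0.005
[ 0.075 -0.001  0.005] wz 0.005
[ 0.083 -0.001  0.005] wz 0.005
[ 0.089 -0.001  0.005] wz 0.005
[ 0.095 -0.     0.005] wz 0.005

[ 0.095 -0.     0.005] wz 0.005
[0.103 0.    0.005] wz -0.01
[0.112 0.    0.005] wz -0.024
[0.121 0.    0.005] wz -0.038
[0.129 0.    0.005] wz -0.053
[ 0.138 -0.     0.005] wz -0.067
[ 0.146 -0.001  0.005] wz -0.081
[ 0.155 -0.002  0.005] wz -0.096
[ 0.163 -0.003  0.005] wz -0.11
[ 0.172 -0.005  0.005] wz -0.124
[ 0.18  -0.006  0.005] wz -0.138
[ 0.189 -0.008  0.005] wz -0.153
[ 0.197 -0.011  0.005] wz -0.167
[ 0.205 -0.013  0.005] wz -0.181
[ 0.213 -0.016  0.005] wz -0.196
[ 0.221 -0.019  0.005] wz -0.21
[ 0.229 -0.022  0.005] wz -0.224
```

{"op": "move_arm", "data": {
  "targets": [
    {"dx": 0.025, "dy": 0, "dz": 0.004, "wx": 0, "wy": 0, "wz": 0.005, "grip": 0},
    {"dx": 0.045, "dy": 0, "dz": 0.004, "wx": 0, "wy": 0, "wz": 0.005, "grip": 0},
    {"dx": 0.06, "dy": 0, "dz": 0.004, "wx": 0, "wy": 0, "wz": 0.005, "grip": 0},
    {"dx": 0.07, "dy": 0, "dz": 0.004, "wx": 0, "wy": 0, "wz": 0.005, "grip": 0},
    {"dx": 0.079, "dy": 0, "dz": 0.004, "wx": 0, "wy": 0, "wz": 0.005, "grip": 0},
    {"dx": 0.087, "dy": 0, "dz": 0.004, "wx": 0, "wy": 0, "wz": 0.005, "grip": 0},
    {"dx": 0.095, "dy": 0, "dz": 0.004, "wx": 0, "wy": 0, "wz": 0.005, "grip": 0},
    {"dx": 0.103, "dy": 0, "dz": 0.004, "wx": 0, "wy": 0, "wz": -0.01, "grip": 0},
    {"dx": 0.112, "dy": 0, "dz": 0.004, "wx": 0, "wy": 0, "wz": -0.024, "grip": 0},
    {"dx": 0.121, "dy": 0, "dz": 0.004, "wx": 0, "wy": 0, "wz": -0.038, "grip": 0}
  ]
}}

```text
t: 3.43
eef_pos: [478.8, 67.0, 183.4]
tool_rot: [0.919, 0.394, -0.0, 0.0]
contact_force: [1.1, -0.5, -0.4]
width: 0.006
gripper_force: 0.2
```

```bash
python3 -c "
from g import *
st();rows([door(a,143,10) for a in np.arange(.722,.38,-.03)])"
```

```text
t 3.4333 p [478.8  67.  183.4] cab -164.6 23.7 yaw 0.8091 Ftool [0.44 1.13 0.44] w 0.0058017895209881805 q [-0.    0.15  1.73 -0.    1.26  0.76]
[-0.006  0.003 -0.005] wz 0.015
[ 0.002  0.004 -0.005] wz 0.001
[ 0.011  0.005 -0.005] wz -0.014
[ 0.02   0.005 -0.005] wz -0.028
[ 0.028  0.005 -0.005] wz -0.042
[ 0.037  0.005 -0.005] wz -0.057
[ 0.045  0.004 -0.005] wz -0.071
[ 0.054  0.003 -0.005] wz -0.085
[ 0.063  0.002 -0.005] wz -0.1
[ 0.071  0.001 -0.005] wz -0.114
[ 0.079 -0.001 -0.005] wz -0.128
[ 0.088 -0.003 -0.005] wz -0.142
```

{"op": "move_arm", "data": {
  "targets": [
    {"dx": 0.008, "dy": 0.002, "dz": -0.003, "wx": 0, "wy": 0, "wz": -0.014, "grip": 0},
    {"dx": 0.016, "dy": 0.004, "dz": -0.003, "wx": 0, "wy": 0, "wz": -0.028, "grip": 0},
    {"dx": 0.024, "dy": 0.005, "dz": -0.003, "wx": 0, "wy": 0, "wz": -0.042, "grip": 0},
    {"dx": 0.033, "dy": 0.005, "dz": -0.003, "wx": 0, "wy": 0, "wz": -0.056, "grip": 0},
    {"dx": 0.041, "dy": 0.004, "dz": -0.003, "wx": 0, "wy": 0, "wz": -0.07, "grip": 0},
    {"dx": 0.05, "dy": 0.003, "dz": -0.003, "wx": 0, "wy": 0, "wz": -0.085, "grip": 0},
    {"dx": 0.058, "dy": 0.002, "dz": -0.003, "wx": 0, "wy": 0, "wz": -0.1, "grip": 0},
    {"dx": 0.067, "dy": 0.001, "dz": -0.003, "wx": 0, "wy": 0, "wz": -0.114, "grip": 0},
    {"dx": 0.075, "dy": -0.001, "dz": -0.003, "wx": 0, "wy": 0, "wz": -0.128, "grip": 0},
    {"dx": 0.083, "dy": -0.003, "dz": -0.003, "wx": 0, "wy": 0, "wz": -0.142, "grip": 0}
  ]
}}

```text
t: 4.27
eef_pos: [506.7, 98.4, 185.0]
tool_rot: [0.851, 0.526, 0.0, 0.0]
contact_force: [0.9, 0.4, -0.7]
width: 0.005
gripper_force: 0.2
```

```bash
python3 -c "
from g import *
st();rows([door(a,143,10) for a in np.arange(.42,.1,-.03)])
f=env.grab_frame('top');cv2.imwrite('pics/t4.png',cv2.resize(f['frame'][155:325,90:270],None,fx=3.5,fy=3.5,interpolation=2))"
```

```text
t 4.2667 p [506.7  98.4 185. ] cab -131.3 -1.9 yaw 1.1075 Ftool [0.74 0.6  0.65] w 0.0050522338464224475 q [ 0.06  0.2   1.66 -0.    1.28  0.52]
[-0.004  0.001 -0.002] wz 0.013
[ 0.004  0.002 -0.002] wz -0.001
[ 0.013  0.002 -0.002] wz -0.015
[ 0.022  0.002 -0.002] wz -0.03
[ 0.03   0.002 -0.002] wz -0.044
[ 0.039  0.002 -0.002] wz -0.058
[ 0.047  0.001 -0.002] wz -0.073
[ 0.056  0.    -0.002] wz -0.087
[ 0.064 -0.001 -0.002] wz -0.101
[ 0.073 -0.002 -0.002] wz -0.116
[ 0.081 -0.004 -0.002] wz -0.13
```

View pics/t4.png

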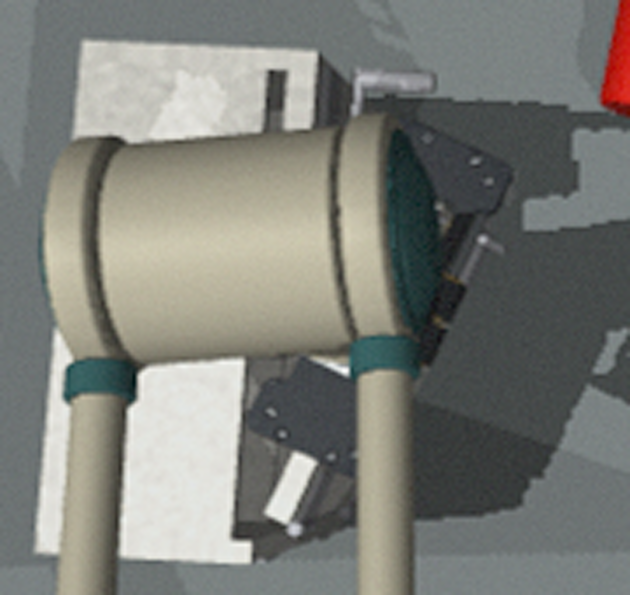

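The top view shows the door following the gripper, with the white strip near the hinge at (285,485) now about 23° off closed. Continuing.

{"op": "move_arm", "data": {
  "targets": [
    {"dx": 0.009, "dy": 0.001, "dz": -0.002, "wx": 0, "wy": 0, "wz": -0.013, "grip": 0},
    {"dx": 0.017, "dy": 0.001, "dz": -0.002, "wx": 0, "wy": 0, "wz": -0.027, "grip": 0},
    {"dx": 0.025, "dy": 0.001, "dz": -0.002, "wx": 0, "wy": 0, "wz": -0.04, "grip": 0},
    {"dx": 0.033, "dy": 0.001, "dz": -0.002, "wx": 0, "wy": 0, "wz": -0.054, "grip": 0},
    {"dx": 0.039, "dy": 0.001, "dz": -0.002, "wx": 0, "wy": 0, "wz": -0.066, "grip": 0},
    {"dx": 0.044, "dy": 0, "dz": -0.002, "wx": 0, "wy": 0, "wz": -0.076, "grip": 0},
    {"dx": 0.048, "dy": 0, "dz": -0.002, "wx": 0, "wy": 0, "wz": -0.084, "grip": 0},
    {"dx": 0.048, "dy": 0, "dz": -0.002, "wx": 0, "wy": 0, "wz": -0.084, "grip": 0},
    {"dx": 0.048, "dy": 0, "dz": -0.002, "wx": 0, "wy": 0, "wz": -0.084, "grip": 0}
  ]
}}

```text
t: 5.07
eef_pos: [517.1, 119.5, 186.0]
tool_rot: [0.802, 0.597, 0.0, -0.0]
contact_force: [-0.4, 0.1, 0.1]
width: 0.001
gripper_force: 0.0
```

```bash
python3 -c "
from g import *
st();rows([door(a,143,10) for a in np.arange(.22,-.08,-.03)])"
```

```text
t 5.0667 p [517.1 119.5 186. ] cab -109.5 -10.9 yaw 1.2806 Ftool [ 0.01 -0.41 -0.1 ] w 0.0013993271847329086 q [0.1  0.22 1.63 0.   1.29 0.39]
[ 0.006  0.002 -0.   ] wz 0.001
[ 0.014  0.002 -0.   ] wz -0.014
[ 0.023  0.003 -0.   ] wz -0.028
[ 0.031  0.003 -0.   ] wz -0.042
[ 0.04   0.002 -0.   ] wz -0.057
[ 0.048  0.002 -0.   ] wz -0.071
[ 0.057  0.001 -0.   ] wz -0.085
[ 0.066 -0.    -0.   ] wz -0.1
[ 0.074 -0.002 -0.   ] wz -0.114
[ 0.083 -0.003 -0.   ] wz -0.128
```

{"op": "move_arm", "data": {
  "targets": [
    {"dx": 0.004, "dy": 0.002, "dz": 0, "wx": 0, "wy": 0, "wz": -0.003, "grip": 0},
    {"dx": 0.008, "dy": 0.002, "dz": 0, "wx": 0, "wy": 0, "wz": -0.007, "grip": 0},
    {"dx": 0.012, "dy": 0.002, "dz": 0, "wx": 0, "wy": 0, "wz": -0.012, "grip": 0},
    {"dx": 0.016, "dy": 0.002, "dz": 0, "wx": 0, "wy": 0, "wz": -0.018, "grip": 0},
    {"dx": 0.02, "dy": 0.002, "dz": 0, "wx": 0, "wy": 0, "wz": -0.025, "grip": 0},
    {"dx": 0.02, "dy": 0.002, "dz": 0, "wx": 0, "wy": 0, "wz": -0.025, "grip": 0}
  ]
}}

```text
t: 5.57
eef_pos: [521.1, 129.2, 186.0]
tool_rot: [0.786, 0.619, 0.0, -0.0]
contact_force: [0.6, 0.6, 0.0]
width: 0.004
gripper_force: 0.0
```

{"op": "move_arm", "data": {
  "targets": [
    {"dx": 0.003, "dy": 0, "dz": 0, "wx": 0, "wy": 0, "wz": -0.005, "grip": 0},
    {"dx": 0.006, "dy": 0, "dz": 0, "wx": 0, "wy": 0, "wz": -0.01, "grip": 0},
    {"dx": 0.008, "dy": 0, "dz": 0, "wx": 0, "wy": 0, "wz": -0.014, "grip": 0},
    {"dx": 0.008, "dy": 0, "dz": 0, "wx": 0, "wy": 0, "wz": -0.014, "grip": 0},
    {"dx": 0.008, "dy": 0, "dz": 0, "wx": 0, "wy": 0, "wz": -0.014, "grip": 0}
  ]
}}

```text
t: 5.98
eef_pos: [521.9, 132.6, 186.0]
tool_rot: [0.777, 0.63, 0.0, 0.0]
contact_force: [0.3, -0.6, -0.0]
width: 0.005
gripper_force: 0.5
```

```bash
python3 -c "
from g import *
st();rows([door(a,143,10) for a in np.arange(.16,-.08,-.03)])"
```

```text
t 5.9833 p [521.9 132.6 186. ] cab -96.1 -14.7 yaw 1.3621 Ftool [-0.51  0.41  0.03] w 0.004553096422701262 q [ 0.12  0.23  1.61 -0.    1.29  0.33]
[-0.005  0.    -0.   ] wz 0.011
[ 0.004  0.001 -0.   ] wz -0.004
[ 0.012  0.002 -0.   ] wz -0.018
[ 0.021  0.002 -0.   ] wz -0.032
[ 0.029  0.002 -0.   ] wz -0.046
[ 0.038  0.001 -0.   ] wz -0.061
[ 0.046  0.001 -0.   ] wz -0.075
[ 0.055 -0.    -0.   ] wz -0.089
```

{"op": "move_arm", "data": {
  "targets": [
    {"dx": 0.003, "dy": 0, "dz": 0, "wx": 0, "wy": 0, "wz": -0.005, "grip": 0},
    {"dx": 0.006, "dy": 0, "dz": 0, "wx": 0, "wy": 0, "wz": -0.01, "grip": 0},
    {"dx": 0.008, "dy": 0, "dz": 0, "wx": 0, "wy": 0, "wz": -0.014, "grip": 0},
    {"dx": 0.008, "dy": 0, "dz": 0, "wx": 0, "wy": 0, "wz": -0.014, "grip": 0},
    {"dx": 0.008, "dy": 0, "dz": 0, "wx": 0, "wy": 0, "wz": -0.014, "grip": 0}
  ]
}}

```text
t: 6.4
eef_pos: [522.9, 136.6, 186.0]
tool_rot: [0.768, 0.641, 0.0, 0.0]
contact_force: [0.6, -2.2, -0.0]
width: 0.006
gripper_force: 0.7
```

{"op": "move_arm", "data": {
  "targets": [
    {"dx": 0.003, "dy": 0, "dz": 0, "wx": 0, "wy": 0, "wz": -0.005, "grip": 0},
    {"dx": 0.006, "dy": 0, "dz": 0, "wx": 0, "wy": 0, "wz": -0.01, "grip": 0},
    {"dx": 0.006, "dy": 0, "dz": 0, "wx": 0, "wy": 0, "wz": -0.01, "grip": 0},
    {"dx": 0.006, "dy": 0, "dz": 0, "wx": 0, "wy": 0, "wz": -0.01, "grip": 0}
  ]
}}

```text
t: 6.73
eef_pos: [523.4, 139.6, 186.0]
tool_rot: [0.761, 0.649, 0.0, 0.0]
contact_force: [0.9, -1.1, -0.5]
width: 0.007
gripper_force: 0.8
```

{"op": "move_arm", "data": {
  "targets": [
    {"dx": 0.003, "dy": 0, "dz": 0, "wx": 0, "wy": 0, "wz": -0.005, "grip": 0},
    {"dx": 0.006, "dy": 0, "dz": 0, "wx": 0, "wy": 0, "wz": -0.01, "grip": 0},
    {"dx": 0.006, "dy": 0, "dz": 0, "wx": 0, "wy": 0, "wz": -0.01, "grip": 0},
    {"dx": 0.006, "dy": 0, "dz": 0, "wx": 0, "wy": 0, "wz": -0.01, "grip": 0}
  ]
}}

```text
t: 7.07
eef_pos: [523.8, 142.6, 186.0]
tool_rot: [0.754, 0.657, 0.0, -0.0]
contact_force: [2.0, -1.6, -1.0]
width: 0.003
gripper_force: 1.0
```

{"op": "move_arm", "data": {
  "targets": [
    {"dx": 0.002, "dy": 0, "dz": 0, "wx": 0, "wy": 0, "wz": -0.004, "grip": 0},
    {"dx": 0.004, "dy": 0, "dz": 0, "wx": 0, "wy": 0, "wz": -0.007, "grip": 0},
    {"dx": 0.004, "dy": 0, "dz": 0, "wx": 0, "wy": 0, "wz": -0.007, "grip": 0},
    {"dx": 0.004, "dy": 0, "dz": 0, "wx": 0, "wy": 0, "wz": -0.007, "grip": 0}
  ]
}}

```text
t: 7.4
eef_pos: [524.2, 144.4, 186.1]
tool_rot: [0.749, 0.662, 0.0, 0.0]
contact_force: [2.5, -2.0, -0.3]
width: 0.002
gripper_force: 1.2
```

{"op": "move_arm", "data": {
  "targets": [
    {"dx": 0.002, "dy": 0, "dz": 0, "wx": 0, "wy": 0, "wz": -0.003, "grip": 0},
    {"dx": 0.003, "dy": 0, "dz": 0, "wx": 0, "wy": 0, "wz": -0.005, "grip": 0},
    {"dx": 0.003, "dy": 0, "dz": 0, "wx": 0, "wy": 0, "wz": -0.005, "grip": 0},
    {"dx": 0.003, "dy": 0, "dz": 0, "wx": 0, "wy": 0, "wz": -0.005, "grip": 0}
  ]
}}

```text
t: 7.73
eef_pos: [524.3, 145.1, 186.1]
tool_rot: [0.746, 0.666, -0.0, 0.001]
contact_force: [1.7, -4.0, 0.2]
width: 0.005
gripper_force: 2.3
```

{"op": "move_arm", "data": {
  "targets": [
    {"dx": 0.001, "dy": 0, "dz": 0, "wx": 0, "wy": 0, "wz": -0.002, "grip": 0},
    {"dx": 0.002, "dy": 0, "dz": 0, "wx": 0, "wy": 0, "wz": -0.003, "grip": 0},
    {"dx": 0.002, "dy": 0, "dz": 0, "wx": 0, "wy": 0, "wz": -0.003, "grip": 0},
    {"dx": 0.002, "dy": 0, "dz": 0, "wx": 0, "wy": 0, "wz": -0.003, "grip": 0}
  ]
}}

```text
t: 8.07
eef_pos: [524.4, 145.4, 186.1]
tool_rot: [0.743, 0.669, -0.001, 0.001]
contact_force: [1.2, -7.5, 1.9]
width: 0.004
gripper_force: 3.2
```

{"op": "move_arm", "data": {
  "targets": [
    {"dx": 0.001, "dy": 0, "dz": 0, "wx": 0, "wy": 0, "wz": -0.002, "grip": 0},
    {"dx": 0.002, "dy": 0, "dz": 0, "wx": 0, "wy": 0, "wz": -0.003, "grip": 0},
    {"dx": 0.002, "dy": 0, "dz": 0, "wx": 0, "wy": 0, "wz": -0.003, "grip": 0},
    {"dx": 0.002, "dy": 0, "dz": 0, "wx": 0, "wy": 0, "wz": -0.003, "grip": 0}
  ]
}}

```text
t: 8.4
eef_pos: [524.5, 146.1, 186.1]
tool_rot: [0.741, 0.671, -0.001, 0.001]
contact_force: [2.2, -7.1, 1.0]
width: 0.003
gripper_force: 3.4
```

{"op": "move_arm", "data": {
  "targets": [
    {"dx": 0.001, "dy": 0, "dz": 0, "wx": 0, "wy": 0, "wz": -0.001, "grip": 0},
    {"dx": 0.002, "dy": 0, "dz": 0, "wx": 0, "wy": 0, "wz": -0.002, "grip": 0},
    {"dx": 0.002, "dy": 0, "dz": 0, "wx": 0, "wy": 0, "wz": -0.002, "grip": 0},
    {"dx": 0.002, "dy": 0, "dz": 0, "wx": 0, "wy": 0, "wz": -0.002, "grip": 0}
  ]
}}

```text
t: 8.73
eef_pos: [524.6, 146.8, 186.1]
tool_rot: [0.74, 0.673, -0.001, 0.002]
contact_force: [2.8, -8.4, 0.9]
width: 0.005
gripper_force: 3.8
```

{"op": "move_arm", "data": {
  "targets": [
    {"dx": 0.001, "dy": 0, "dz": 0, "wx": 0, "wy": 0, "wz": -0.001, "grip": 0},
    {"dx": 0.002, "dy": 0, "dz": 0, "wx": 0, "wy": 0, "wz": -0.002, "grip": 0},
    {"dx": 0.002, "dy": 0, "dz": 0, "wx": 0, "wy": 0, "wz": -0.002, "grip": 0},
    {"dx": 0.002, "dy": 0, "dz": 0, "wx": 0, "wy": 0, "wz": -0.002, "grip": 0}
  ]
}}

```text
t: 9.07
eef_pos: [524.7, 147.5, 186.1]
tool_rot: [0.739, 0.674, -0.001, 0.002]
contact_force: [1.8, -7.6, 1.4]
width: 0.006
gripper_force: 4.1
```

{"op": "move_arm", "data": {
  "targets": [
    {"dx": 0.001, "dy": 0, "dz": 0, "wx": 0, "wy": 0, "wz": -0.001, "grip": 0},
    {"dx": 0.002, "dy": 0, "dz": 0, "wx": 0, "wy": 0, "wz": -0.002, "grip": 0},
    {"dx": 0.002, "dy": 0, "dz": 0, "wx": 0, "wy": 0, "wz": -0.002, "grip": 0},
    {"dx": 0.002, "dy": 0, "dz": 0, "wx": 0, "wy": 0, "wz": -0.002, "grip": 0}
  ]
}}

```text
t: 9.4
eef_pos: [524.8, 148.2, 186.1]
tool_rot: [0.737, 0.676, -0.002, 0.002]
contact_force: [2.1, -9.0, 2.1]
width: 0.009
gripper_force: 4.4
```

{"op": "move_arm", "data": {
  "targets": [
    {"dx": 0.001, "dy": 0, "dz": 0, "wx": 0, "wy": 0, "wz": -0.001, "grip": 0},
    {"dx": 0.002, "dy": 0, "dz": 0, "wx": 0, "wy": 0, "wz": -0.002, "grip": 0},
    {"dx": 0.002, "dy": 0, "dz": 0, "wx": 0, "wy": 0, "wz": -0.002, "grip": 0},
    {"dx": 0.002, "dy": 0, "dz": 0, "wx": 0, "wy": 0, "wz": -0.002, "grip": 0}
  ]
}}

```text
t: 9.73
eef_pos: [524.9, 149.0, 186.1]
tool_rot: [0.736, 0.677, -0.002, 0.002]
contact_force: [2.6, -9.2, 0.7]
width: 0.008
gripper_force: 4.7
```

{"op": "move_arm", "data": {
  "targets": [
    {"dx": 0.001, "dy": 0, "dz": 0, "wx": 0, "wy": 0, "wz": -0.001, "grip": 0},
    {"dx": 0.002, "dy": 0, "dz": 0, "wx": 0, "wy": 0, "wz": -0.002, "grip": 0},
    {"dx": 0.002, "dy": 0, "dz": 0, "wx": 0, "wy": 0, "wz": -0.002, "grip": 0},
    {"dx": 0.002, "dy": 0, "dz": 0, "wx": 0, "wy": 0, "wz": -0.002, "grip": 0}
  ]
}}

```text
t: 10.07
eef_pos: [525.1, 149.7, 186.1]
tool_rot: [0.734, 0.679, -0.002, 0.002]
contact_force: [2.3, -10.2, 1.9]
width: 0.006
gripper_force: 5.0
```

{"op": "move_arm", "data": {
  "targets": [
    {"dx": 0.001, "dy": 0, "dz": 0, "wx": 0, "wy": 0, "wz": -0.001, "grip": 0},
    {"dx": 0.002, "dy": 0, "dz": 0, "wx": 0, "wy": 0, "wz": -0.002, "grip": 0},
    {"dx": 0.002, "dy": 0, "dz": 0, "wx": 0, "wy": 0, "wz": -0.002, "grip": 0},
    {"dx": 0.002, "dy": 0, "dz": 0, "wx": 0, "wy": 0, "wz": -0.002, "grip": 0}
  ]
}}

```text
t: 10.4
eef_pos: [525.1, 150.4, 186.1]
tool_rot: [0.733, 0.68, -0.002, 0.002]
contact_force: [2.3, -10.9, 0.8]
width: 0.004
gripper_force: 5.3
```

{"op": "move_arm", "data": {
  "targets": [
    {"dx": 0.001, "dy": 0, "dz": 0, "wx": 0, "wy": 0, "wz": -0.001, "grip": 0},
    {"dx": 0.002, "dy": 0, "dz": 0, "wx": 0, "wy": 0, "wz": -0.002, "grip": 0},
    {"dx": 0.002, "dy": 0, "dz": 0, "wx": 0, "wy": 0, "wz": -0.002, "grip": 0},
    {"dx": 0.002, "dy": 0, "dz": 0, "wx": 0, "wy": 0, "wz": -0.002, "grip": 0}
  ]
}}

```text
t: 10.73
eef_pos: [525.2, 151.1, 186.1]
tool_rot: [0.731, 0.682, -0.002, 0.003]
contact_force: [2.2, -11.0, 1.0]
width: 0.008
gripper_force: 5.6
```

```bash
python3 -c "
from g import *
st()"
```

```text
t 10.7333 p [525.2 151.1 186.1] cab -77.4 -16.6 yaw 1.5009 Ftool [-10.84   2.99  -0.93] w 0.007946890532877338 q [ 0.16  0.25  1.6  -0.01  1.3   0.23]
```

{"op": "move_arm", "data": {
  "targets": [
    {"dx": 0.001, "dy": 0, "dz": 0, "wx": 0, "wy": 0, "wz": -0.001, "grip": 0},
    {"dx": 0.002, "dy": 0, "dz": 0, "wx": 0, "wy": 0, "wz": -0.002, "grip": 0},
    {"dx": 0.002, "dy": 0, "dz": 0, "wx": 0, "wy": 0, "wz": -0.002, "grip": 0},
    {"dx": 0.002, "dy": 0, "dz": 0, "wx": 0, "wy": 0, "wz": -0.002, "grip": 0}
  ]
}}

```text
t: 11.07
eef_pos: [525.4, 155.4, 186.1]
tool_rot: [0.73, 0.683, 0.0, 0.0]
contact_force: [1.8, -5.5, 0.1]
width: 0.004
gripper_force: 2.1
```

{"op": "move_arm", "data": {
  "targets": [
    {"dx": 0.001, "dy": 0, "dz": 0, "wx": 0, "wy": 0, "wz": 0, "grip": 0},
    {"dx": 0.002, "dy": 0, "dz": 0, "wx": 0, "wy": 0, "wz": -0.001, "grip": 0},
    {"dx": 0.002, "dy": 0, "dz": 0, "wx": 0, "wy": 0, "wz": -0.001, "grip": 0},
    {"dx": 0.002, "dy": 0, "dz": 0, "wx": 0, "wy": 0, "wz": -0.001, "grip": 0}
  ]
}}

```text
t: 11.4
eef_pos: [525.4, 155.8, 186.1]
tool_rot: [0.729, 0.684, -0.001, 0.001]
contact_force: [1.8, -6.3, 0.5]
width: 0.004
gripper_force: 3.1
```

The force dropped from 11 to 5.5 N with a 4 mm jump, so the latch has snapped. Backing off gently.

{"op": "move_arm", "data": {
  "targets": [
    {"dx": -0.004, "dy": 0, "dz": 0, "wx": 0, "wy": 0, "wz": 0, "grip": 0},
    {"dx": -0.008, "dy": 0, "dz": 0, "wx": 0, "wy": 0, "wz": 0, "grip": 0},
    {"dx": -0.012, "dy": 0, "dz": 0, "wx": 0, "wy": 0, "wz": 0, "grip": 0},
    {"dx": -0.02, "dy": 0, "dz": 0, "wx": 0, "wy": 0, "wz": 0, "grip": 0},
    {"dx": -0.05, "dy": 0, "dz": 0, "wx": 0, "wy": 0, "wz": 0, "grip": 0},
    {"dx": -0.1, "dy": 0, "dz": 0, "wx": 0, "wy": 0, "wz": 0, "grip": 0},
    {"dx": -0.16, "dy": 0, "dz": 0, "wx": 0, "wy": 0, "wz": 0, "grip": 0},
    {"dx": -0.2, "dy": 0, "dz": 0, "wx": 0, "wy": 0, "wz": 0, "grip": 0},
    {"dx": -0.2, "dy": 0, "dz": 0, "wx": 0, "wy": 0, "wz": 0, "grip": 0}
  ]
}}

```text
t: 12.15
eef_pos: [517.8, 54.5, 185.8]
tool_rot: [0.73, 0.683, -0.001, -0.0]
contact_force: [-0.6, -0.5, 0.4]
width: 0.003
gripper_force: 0.0
```

```bash
python3 -c "
from g import *
st();go(cab(-112,-190),330,1.4995);go(cab(-112,-175),192,1.4995)
a=env.grab_frame('side')['frame'][95:255,140:300];b=env.grab_frame('top')['frame'][155:315,90:250]
cv2.imwrite('pics/st5.png',cv2.resize(np.hstack([a,b]),None,fx=2.5,fy=2.5,interpolation=2))"
```

```text
t 12.15 p [517.8  54.5 185.8] cab -174.3 -16.2 yaw 1.5035 Ftool [-0.56 -0.55 -0.38] w 0.003181500894540299 q [-0.03  0.21  1.65 -0.    1.29  0.04]
goal [695.6 104.2 330. ] d [ 0.1229  0.3477 -0.2889] w [-0.0006  0.0003  0.0019]
goal [680.7 105.3 192. ] d [ 0.1232  0.3181 -0.0129] w [-0.0006  0.0003  0.0019]
```

View pics/st5.png

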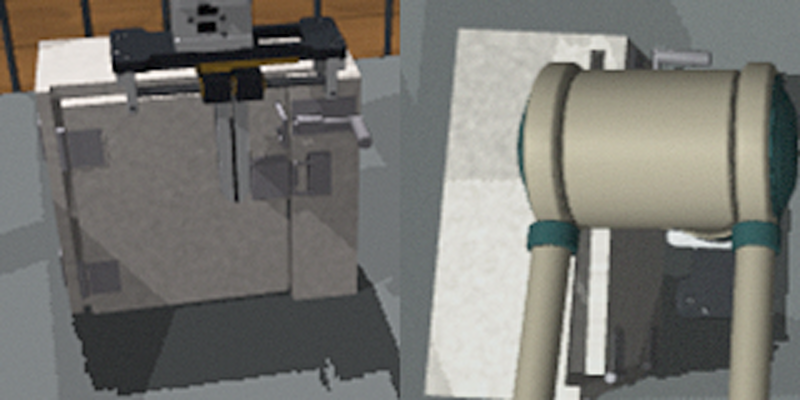

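The picture shows the door shut flush with the stile and holding by itself. The bolt knob is still drawn back, at (360,130) in the side half. Next I go around to the knob's far side.

{"op": "move_arm", "data": {
  "targets": [
    {"dx": 0, "dy": 0.32, "dz": -0.01, "wx": 0, "wy": 0, "wz": 0, "grip": 0},
    {"dx": 0, "dy": 0.32, "dz": -0.01, "wx": 0, "wy": 0, "wz": 0, "grip": 0},
    {"dx": 0, "dy": 0.32, "dz": -0.01, "wx": 0, "wy": 0, "wz": 0, "grip": 0},
    {"dx": 0, "dy": 0.32, "dz": -0.01, "wx": 0, "wy": 0, "wz": 0, "grip": 0},
    {"dx": 0, "dy": 0.32, "dz": -0.01, "wx": 0, "wy": 0, "wz": 0, "grip": 0},
    {"dx": 0, "dy": 0.32, "dz": -0.01, "wx": 0, "wy": 0, "wz": 0, "grip": 0},
    {"dx": 0.06, "dy": 0.32, "dz": -0.01, "wx": 0, "wy": 0, "wz": 0, "grip": 0},
    {"dx": 0.123, "dy": 0.32, "dz": -0.01, "wx": 0, "wy": 0, "wz": 0, "grip": 0},
    {"dx": 0.123, "dy": 0.32, "dz": -0.01, "wx": 0, "wy": 0, "wz": 0, "grip": 0},
    {"dx": 0.123, "dy": 0.32, "dz": -0.01, "wx": 0, "wy": 0, "wz": 0, "grip": 0}
  ]
}}

```text
t: 13.08
eef_pos: [680.4, 110.7, 191.2]
tool_rot: [0.728, 0.685, -0.0, -0.001]
contact_force: [0.0, -0.4, 0.4]
width: 0.003
gripper_force: 0.0
```

```bash
python3 -c "
from g import *
st();go(cab(-112,-157),192,1.4995);go(cab(-112,-131),192,1.4995)
a=env.grab_frame('side')['frame'][95:255,140:300];b=env.grab_frame('top')['frame'][125:285,110:270]
cv2.imwrite('pics/st6.png',cv2.resize(np.hstack([a,b]),None,fx=2.5,fy=2.5,interpolation=2))"
```

```text
t 13.0833 p [680.4 110.7 191.2] cab -106.6 -174.3 yaw 1.5102 Ftool [-0.37  0.04 -0.37] w 0.0028632597387788675 q [0.06 0.46 1.26 0.   1.43 0.12]
goal [662.7 106.6 192. ] d [-0.0104 -0.0348 -0.0016] w [-0.0006 -0.0002  0.0051]
goal [636.8 108.5 192. ] d [-0.0098 -0.0868 -0.0015] w [-0.0006 -0.0002  0.0051]
```

View pics/st6.png

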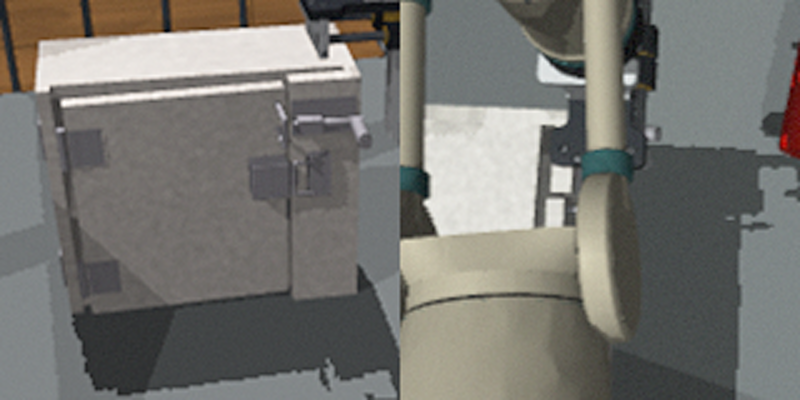

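The side half shows the fingers just outside the knob at (390,90). The bolt rod points at the staple at (282,122). Pushing now.

{"op": "move_arm", "data": {
  "targets": [
    {"dx": -0.01, "dy": -0.01, "dz": 0, "wx": 0, "wy": 0, "wz": 0.005, "grip": 0},
    {"dx": -0.01, "dy": -0.02, "dz": 0, "wx": 0, "wy": 0, "wz": 0.005, "grip": 0},
    {"dx": -0.01, "dy": -0.028, "dz": 0, "wx": 0, "wy": 0, "wz": 0.005, "grip": 0},
    {"dx": -0.01, "dy": -0.036, "dz": 0, "wx": 0, "wy": 0, "wz": 0.005, "grip": 0},
    {"dx": -0.01, "dy": -0.044, "dz": 0, "wx": 0, "wy": 0, "wz": 0.005, "grip": 0},
    {"dx": -0.01, "dy": -0.05, "dz": 0, "wx": 0, "wy": 0, "wz": 0.005, "grip": 0},
    {"dx": -0.01, "dy": -0.056, "dz": 0, "wx": 0, "wy": 0, "wz": 0.005, "grip": 0},
    {"dx": -0.01, "dy": -0.056, "dz": 0, "wx": 0, "wy": 0, "wz": 0.005, "grip": 0}
  ]
}}

```text
t: 13.85
eef_pos: [653.8, 104.6, 191.2]
tool_rot: [0.733, 0.68, 0.0, 0.0]
contact_force: [0.5, -0.0, -0.1]
width: 0.001
gripper_force: 0.5
```

{"op": "move_arm", "data": {
  "targets": [
    {"dx": 0, "dy": -0.005, "dz": 0, "wx": 0, "wy": 0, "wz": 0, "grip": 0},
    {"dx": 0, "dy": -0.01, "dz": 0, "wx": 0, "wy": 0, "wz": 0, "grip": 0},
    {"dx": 0, "dy": -0.014, "dz": 0, "wx": 0, "wy": 0, "wz": 0, "grip": 0},
    {"dx": 0, "dy": -0.014, "dz": 0, "wx": 0, "wy": 0, "wz": 0, "grip": 0}
  ]
}}

```text
t: 14.18
eef_pos: [646.7, 105.4, 191.1]
tool_rot: [0.733, 0.68, -0.0, 0.0]
contact_force: [1.4, -0.6, 0.8]
width: 0.003
gripper_force: 0.7
```

```bash
python3 -c "
from g import *
st()"
```

```text
t 14.1833 p [646.7 105.4 191.1] cab -114.3 -141.1 yaw 1.4961 Ftool [-0.54  1.45 -0.77] w 0.0031250212626110826 q [ 0.06  0.4   1.34 -0.    1.39  0.13]
```

{"op": "move_arm", "data": {
  "targets": [
    {"dx": 0, "dy": -0.004, "dz": 0, "wx": 0, "wy": 0, "wz": 0, "grip": 0},
    {"dx": 0, "dy": -0.008, "dz": 0, "wx": 0, "wy": 0, "wz": 0, "grip": 0},
    {"dx": 0, "dy": -0.01, "dz": 0, "wx": 0, "wy": 0, "wz": 0, "grip": 0},
    {"dx": 0, "dy": -0.01, "dz": 0, "wx": 0, "wy": 0, "wz": 0, "grip": 0}
  ]
}}

```text
t: 14.52
eef_pos: [641.8, 106.0, 191.1]
tool_rot: [0.733, 0.68, -0.0, -0.0]
contact_force: [2.0, -1.4, 0.7]
width: 0.006
gripper_force: 0.7
```

{"op": "move_arm", "data": {
  "targets": [
    {"dx": 0, "dy": -0.003, "dz": 0, "wx": 0, "wy": 0, "wz": 0, "grip": 0},
    {"dx": 0, "dy": -0.006, "dz": 0, "wx": 0, "wy": 0, "wz": 0, "grip": 0},
    {"dx": 0, "dy": -0.006, "dz": 0, "wx": 0, "wy": 0, "wz": 0, "grip": 0}
  ]
}}

```text
t: 14.77
eef_pos: [638.8, 106.2, 191.0]
tool_rot: [0.733, 0.68, -0.0, -0.0]
contact_force: [1.5, -0.8, 0.9]
width: 0.007
gripper_force: 0.8
```

{"op": "move_arm", "data": {
  "targets": [
    {"dx": 0, "dy": -0.003, "dz": 0, "wx": 0, "wy": 0, "wz": 0, "grip": 0},
    {"dx": 0, "dy": -0.006, "dz": 0, "wx": 0, "wy": 0, "wz": 0, "grip": 0},
    {"dx": 0, "dy": -0.006, "dz": 0, "wx": 0, "wy": 0, "wz": 0, "grip": 0}
  ]
}}

```text
t: 15.02
eef_pos: [637.8, 106.3, 191.1]
tool_rot: [0.733, 0.68, 0.001, 0.001]
contact_force: [4.7, -0.7, -1.1]
width: 0.003
gripper_force: 2.7
```

{"op": "move_arm", "data": {
  "targets": [
    {"dx": 0, "dy": -0.002, "dz": 0, "wx": 0, "wy": 0, "wz": 0, "grip": 0},
    {"dx": 0, "dy": -0.004, "dz": 0, "wx": 0, "wy": 0, "wz": 0, "grip": 0},
    {"dx": 0, "dy": -0.004, "dz": 0, "wx": 0, "wy": 0, "wz": 0, "grip": 0},
    {"dx": 0, "dy": -0.004, "dz": 0, "wx": 0, "wy": 0, "wz": 0, "grip": 0}
  ]
}}

```text
t: 15.35
eef_pos: [637.7, 106.3, 191.2]
tool_rot: [0.733, 0.68, 0.003, 0.003]
contact_force: [7.8, -1.2, -3.0]
width: 0.008
gripper_force: 4.3
```

```bash
python3 -c "
from g import *
st()"
```

```text
t 15.35 p [637.7 106.3 191.2] cab -114.1 -132.1 yaw 1.4959 Ftool [-0.65  7.89  3.08] w 0.008074553530051062 q [ 0.06  0.39  1.37 -0.    1.37  0.13]
```

Firm stop. Now back away (+y first, then out) and check.

{"op": "move_arm", "data": {
  "targets": [
    {"dx": 0, "dy": 0.01, "dz": 0, "wx": 0, "wy": 0, "wz": 0, "grip": 0},
    {"dx": 0, "dy": 0.04, "dz": 0, "wx": 0, "wy": 0, "wz": 0, "grip": 0},
    {"dx": 0, "dy": 0.1, "dz": 0, "wx": 0, "wy": 0, "wz": 0, "grip": 0},
    {"dx": 0, "dy": 0.1, "dz": 0, "wx": 0, "wy": 0, "wz": 0, "grip": 0},
    {"dx": 0, "dy": 0.1, "dz": -0.3, "wx": 0, "wy": 0, "wz": 0, "grip": 0},
    {"dx": 0, "dy": 0.1, "dz": -0.3, "wx": 0, "wy": 0, "wz": 0, "grip": 0},
    {"dx": 0, "dy": 0.1, "dz": -0.3, "wx": 0, "wy": 0, "wz": 0, "grip": 0},
    {"dx": -0.3, "dy": 0.1, "dz": -0.3, "wx": 0, "wy": 0, "wz": 0, "grip": 0},
    {"dx": -0.3, "dy": 0.1, "dz": -0.3, "wx": 0, "wy": 0, "wz": 0, "grip": 0},
    {"dx": -0.3, "dy": 0.1, "dz": -0.3, "wx": 0, "wy": 0, "wz": 0, "grip": 0}
  ]
}}

```text
t: 16.18
eef_pos: [673.4, -19.9, 337.3]
tool_rot: [0.732, 0.681, -0.0, -0.001]
contact_force: [0.4, -0.8, -1.1]
width: 0.004
gripper_force: 0.0
```

```bash
python3 -c "
from g import *
st()
a=env.grab_frame('side');print(proj(a,np.r_[cab(-129,-139),205]),proj(a,np.r_[cab(-129,-113),205]),proj(a,np.r_[cab(-66,-75),232]))
cv2.imwrite('pics/s7.png',cv2.resize(a['frame'][95:255,140:300],None,fx=3.7,fy=3.7,interpolation=2))"
```

```text
t 16.1833 p [673.4 -19.9 337.3] cab -237.4 -176.7 yaw 1.4989 Ftool [-0.73  0.5   1.14] w 0.003850122390460903 q [-0.13  0.4   1.    0.    1.74 -0.06]
[286.6 151.2] [275.1 152.1] [253.5 130.2]
```

View pics/s7.png

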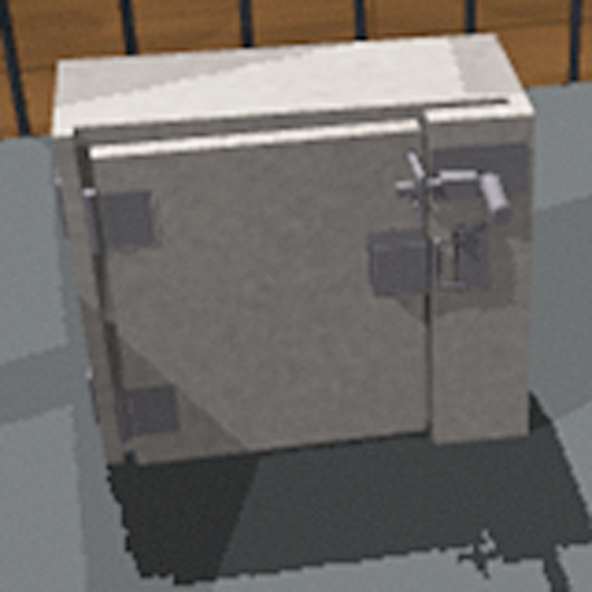

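The door is flush and shut, and the bolt end shows beyond the staple at (400,187). The knob tip at (497,208) maps to pixel (274,151), matching the home position. Handing in.

```bash
python3 -c "
from workcell import env
print(env.hand_in())"
```

```text
the job is handed in; nothing more can be done
None
```

The door is shut and held by its latch, the bolt is pushed fully home through the staple, and the tools were not touched; the job was handed in after about 16 s of robot time, and the hand-in returned no verdict.

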